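# Re-rack the finds in reverse order for the second scan

## Robot

A 6-joint arm with a two-finger parallel gripper is mounted at the origin on a cart in front of the work surface, level with it; the furniture and walls round the work are solid. World frame = base frame: x ahead of the robot, y to its left, z up, the work surface at z = 0. Lengths are in mm, angles in rad, forces in N, time in s.
With the tool pointing down it reaches from about 325 to 1000 mm from the base axis. Payload 5.1 kg.
Tool frame: the origin (TCP) lies on the centre line of the jaws, within the pads' length; the fingertips stand 25 mm ahead of it and the grasp point (between the pads) lies 6 mm ahead of it; z points along the fingers, y is the direction in which the jaws open and shut (so a half turn about z gives the same grasp; the last joint's range is limited). The gripper opens to 85 mm and grips with 20 to 120 N. Pads are 22 mm wide; open, the fingers measure 114 mm over their backs; the gripper's body (76 mm by 85 mm) begins 54 mm behind the grasp point. The pads swing forward as they close: fully open they stand 13 mm farther back than shut.
Start: joints at [1.143, 0.124, 1.65, -0, 1.367, -0.083], TCP at [219.726, 611.723, 256.322] pointing down, gripper open.
Joint ranges: [-2.61, 2.61], [-1.02, 2.33], [0.03, 2.71], [-1.35, 4.49], [0.32, 2.68], [-2.91, 2.91]. Speed limits (rad/s): [2.57, 2.57, 3.14, 3.14, 3.14, 3.14].

## Interface

Orientations are given as [roll, pitch, yaw] about the fixed x, y, z axes, in that order (R = Rz(yaw) Ry(pitch) Rx(roll)).
In Python, from plant import * gives the robot as it stands.
- The arm moves only by the tool step_arm, never from a script. Its arguments are lists of equal length, an entry for each row: "dp": the shift along the world's x, y, z in units of 0.02 m (1.0 is 0.02 m), a list of three; "spin": the turn about the world's z in units of 180 degrees (1.0 is 180 degrees); "jaw": the closure in counts, from 0 (fully open) to 255 (shut). In form: {"dp": [[dx, dy, dz], ...], "spin": [spin, ...], "jaw": [jaw, ...]}. A call has 1 to 10 rows; each row shifts and turns the commanded pose from where the row before left it; what a row does not reach is not made up. A row lasts 1/8 s, in which the tool goes at most 62.5 mm and 10.7 degrees, less where a joint would pass 70% of its speed; a pose out of reach is approached as far as the arm can. A call with a number of a shift or a turn outside -1 to 1 is refused whole. A call with a gripper value outside its range is refused whole. The fingers move at their own pace and stop on an object; the grip force is fixed at half the most. Time passes only in rows, so rows that do not move let the fingers close. It gives the time, the measured TCP pose, the force and the opening at its end, in the units of the state.
- read_state(): the state, without advancing time (a new reading comes with each control period).
- get_image(name): name is "scene" or "top" or "wrist"; returns (picture, depth): 384x512x3 uint8, blue, green, red; 384x512 float32, mm along the optical axis (not along the pixel's ray), 0 where there is no reading.
- calibration(name): a dict with "vertical_fov" (degrees; the focal length in pixels is half the picture's height over the tangent of half this angle, whatever the lens; pixels are square), "cx", "cy" (the principal point, pixels), "R" (3x3) and "t" (3): a world point X has camera coordinates R X + t; the wrist camera has in their place "hand_eye" (4x4, takes a point from camera to tool coordinates, whose origin is the TCP and whose axes are the flange's). Camera axes: x right, y down, z forward; pixel columns grow to the right and rows downward; lengths in mm; the calibration is good to about 2 mm. A picture is of the moment at which its call begins: read the wrist's pose just before it. calibration takes no time and is no camera call.
- close_job(): hands the job in, once; it reports no verdict.
The state is a dict: "time_s": time; "joint_pos": joint angles; "qd": joint speeds; "joint_torque": joint torques, N m; "tcp_pos": TCP position; "tool_rot": TCP orientation; "wrist_force": force on the tool from outside, world axes, zero at the start; "moment": the same for the moment, N m; "gripper_width": finger opening in mm.
Only numpy, scipy, OpenCV 4.12 (cv2) and the standard library are available. Lean on these libraries where they do the work, as an engineer would, in place of code of your own. Each camera call takes 0.05 s, during which the arm holds its last target. There are 200 camera calls.

## Task

The second scan runs backwards: lift the retaining bar out of the full rack, lay it aside on the desk before disturbing any find, then move the three finds to the empty rack in reverse order, so that the one nearest the blue-marked end of the first rack comes farthest from the blue-marked end of the other. Set each find flat in the middle of its place, then seat the bar fully in the two brackets of the newly filled rack, about centred lengthwise. Leave the air blower standing where it is.

Things in the scene. Friction and masses are not known exactly. Their poses are not given: they have to be found in the camera images.
- rack_a: Full rack, fixed: grey board 120 (x) x 320 (y) x 12 mm. Origin: centre of underside, on the desk. Three places along y, centres y = +85, 0, -85 mm, x = 0: liners with tops 15 mm above the desk, between ribs 5 mm wide with tops 18 mm up; open at the long sides. A blue strip and tab mark its +y end. White, green, yellow liners in any order. Brackets for the bar: see rack_b.
- rack_b: Empty rack, fixed, same build, size and origin as rack_a, but three plain grey liners; +y end marked blue, also to the robot's left. On both racks a bracket 8 mm thick, open at the top, stands at y = +148 and -148 mm: slot for the bar 16 mm wide across x, slot floor 44 mm above the desk, lips flaring to about 35 mm wide at the top, 76 mm above the desk.
- bar: Loose steel bar along y, 10 mm wide (x), 14 high, 348 long with red end caps (20 wide, 12 long, 20 high, undersides flush) that stand outside the brackets, 10 mm play each way; 0.12 kg. Origin: centre of underside. At the start seated in rack_a, underside 44 mm above the desk, 13 mm over the finds. Desk at x about 0.67, y -0.2 to 0.2 is free to lay it down, along y.
- sherd_1: Orange-red pottery sherd, about 47 mm wide (x) by 61 mm long (y) by 16 mm thick, lying flat with its long axis nearly along the rack's row, loose, at the start on liner_1 in rack_a. Origin: centre of its underside. Easily gripped across its width (x).
- sherd_2: Greyish-brown pottery sherd, about 39 mm wide (x) by 54 mm long (y) by 14 mm thick, lying flat with its long axis nearly along the rack's row, loose, at the start on liner_2 in rack_a. Origin: centre of its underside. Easily gripped across its width (x).
- flint_flake: Dark grey, nearly black flint flake, about 27 mm wide (x) by 44 mm long (y) by 14 mm thick, lying flat with its long axis nearly along the rack's row, loose, at the start on liner_3 in rack_a. Origin: centre of its underside. Easily gripped across its width (x).
- liner_1: White liner of one of rack_a's three places, 100 x 76 x 3 mm, fixed there; the orange-red sherd lies on it at the start, so it still shows afterwards which place that find came from. Origin: centre of its underside, 12 mm above the desk; axes as rack_a.
- liner_2: Green liner of one of rack_a's three places, 100 x 76 x 3 mm, fixed there; the greyish-brown sherd lies on it at the start, so it still shows afterwards which place that find came from. Origin: centre of its underside, 12 mm above the desk; axes as rack_a.
- liner_3: Yellow liner of one of rack_a's three places, 100 x 76 x 3 mm, fixed there; the flint flake lies on it at the start, so it still shows afterwards which place that find came from. Origin: centre of its underside, 12 mm above the desk; axes as rack_a.
- air_blower: Bystander: black rubber air blower with a red nozzle, 58 mm across, 125 mm tall, standing loose on the desk at the right beyond the racks. Origin: centre of its foot.
Things that resemble listed ones, but are neither listed nor needed, are in the scene too. Leave any green look-alike of the sherd_1 alone.

How it is judged:
By the outcome, as a careful person would: the job done as asked, in the order asked, and still so for the second after the job is handed in, with the robot touching nothing.
It also fails if it takes over 122 s, if anything falls off the work surface, if the arm or the gripper's body presses on something with over 40 N, if the wrist force passes 120 N, or if a joint passes its speed limit or range.

## Working session

There is one attempt and no reset: what is moved stays moved. The work goes in short steps, Python scripts to look and compute and a tool call to move; the robot and the scene stay as the last step left them, time stands still between calls to the robot, and variables do not carry over. Pictures are saved under pics/ and viewed, about 12 in all and at most 16, crops included, and the job is handed in when it is done.

Besides the shell and the picture viewer there is one more tool, called after ">>>" by a JSON object that holds its "api" and its "payload". step_arm: Moves the arm, as the interface text tells. Shifts and turns lie within -1 to 1; 1 stands for 0.02 m of shift or 180 degrees of turn. Its arguments: {"type":"object","properties":{"dp":{"type":"array","items":{"type":"array","items":{"type":"number","minimum":-1,"maximum":1}}},"spin":{"type":"array","items":{"type":"number","minimum":-1,"maximum":1}},"jaw":{"type":"array","items":{"type":"number"}}},"required":["dp","spin","jaw"]}

```bash
ls; mkdir -p pics
cat > h.py <<'E'
from plant import *
import numpy as np, cv2
def cam(n):
    im,d=get_image(n); c=calibration(n); return im,d,c
def pts(d,c,R=None,t=None):
    f=d.shape[0]/2/np.tan(np.radians(c["vertical_fov"])/2)
    v,u=np.mgrid[:d.shape[0],:d.shape[1]]
    P=np.stack([(u-c["cx"])/f*d,(v-c["cy"])/f*d,d],-1)
    return (P-np.array(c["t"]))@np.array(c["R"])   # R^T(P-t)
E
python3 - <<'E'
from h import *
s=read_state(); print({k:np.round(v,3).tolist() for k,v in s.items()})
for n in("top","scene"):
    im,d,c=cam(n); cv2.imwrite(f"pics/{n}0.png",im); np.save(f"{n}0.npy",pts(d,c)); print(n,c)
    if n=="top":np.save("top0d.npy",d)
E
```

```text
pics
{'time_s': 0.0, 'joint_pos': [1.143, 0.125, 1.652, -0.0, 1.367, -0.083], 'qd': [0.001, 0.0, -0.0, 0.0, 0.001, -0.0], 'joint_torque': [-0.002, -42.36, -36.545, -0.0, 0.007, 0.0], 'tcp_pos': [219.509, 611.215, 255.041], 'tool_rot': [-3.14, -0.0, 2.797], 'wrist_force': [-0.238, -0.026, -0.169], 'moment': [0.03, -0.021, 0.023], 'gripper_width': 85.664}
top {'vertical_fov': 51.215584465135244, 'cx': 252.57369723053208, 'cy': 199.5597245490272, 'R': array([[-0.02592655, -0.9995134 , -0.01734306],
       [-0.99580052,  0.02734625, -0.08736994],
       [ 0.08780169,  0.01500503, -0.99602496]]), 't': array([  83.80711171,  600.30607288, 1212.76339366])}
scene {'vertical_fov': 47.236590920989876, 'cx': 252.35363062271733, 'cy': 198.35872015811046, 'R': array([[-0.4524287 , -0.89177804, -0.00633971],
       [-0.49251528,  0.2557832 , -0.83186757],
       [ 0.74346283, -0.37323836, -0.55493797]]), 't': array([318.50472925, 308.17372223, 861.55949952])}
```

View pics/top0.png

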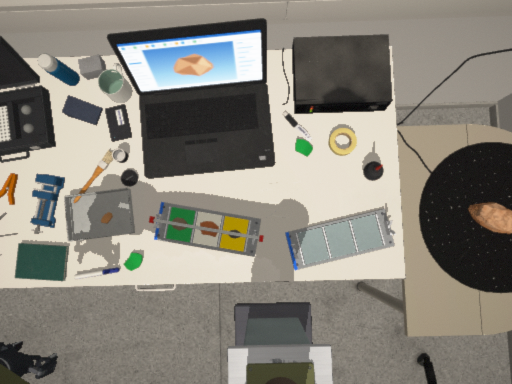

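View pics/scene0.png

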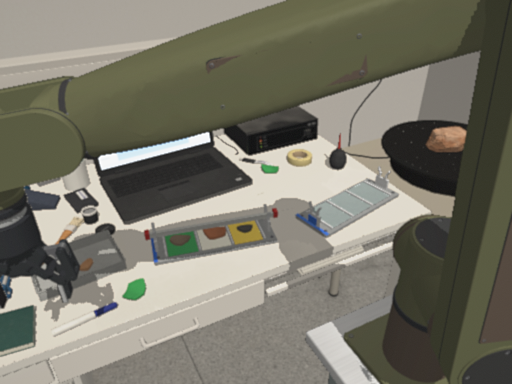

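The top view shows rack_a at about (207,229) with its blue end on the left. From that end the liners are green (brown sherd), white (orange sherd) and yellow (flint). Rack_b is empty at about (340,238), blue end also left. The look-alikes are the green pieces at (304,146) and (133,261) and the brown piece in the grey tray at (106,217); none of them is on a rack. The blower is at (373,170).

Run:
```python
from h import *
im=cv2.imread("pics/top0.png"); P=np.load("top0.npy")
crop=im[185:280,140:405]; cv2.imwrite("pics/top0c.png",cv2.resize(crop,None,fx=3,fy=3,interpolation=cv2.INTER_CUBIC))
hsv=cv2.cvtColor(im,cv2.COLOR_BGR2HSV)
def blobs(name,lo,hi,mn=8):
    m=cv2.inRange(hsv,lo,hi); n,l,s,c=cv2.connectedComponentsWithStats(m)
    for i in range(1,n):
        if s[i,4]>=mn and 185<c[i][1]<280 and 140<c[i][0]<405:
            q=P[l==i]; q=q[np.isfinite(q).all(1)]
            print(name,s[i,4],np.round(c[i],1),np.round(np.median(q,0),1))
blobs("blue",(105,150,60),(125,255,255)); blobs("red",(0,150,80),(6,255,255),4); blobs("red",(174,130,80),(180,255,255),4)
blobs("yellow",(22,150,120),(32,255,255)); blobs("green",(50,120,50),(75,255,255)); blobs("grey",(85,20,120),(100,90,220),50)
# red
for u,v in [(207,180),(290,190),(210,165),(270,160),(373,170),(304,146),(155,219),(262,238)]: print((u,v),P[v,u].round(0))
```

```text
blue 26 [161.3 207.6] [585.  356.1  11.6]
blue 21 [156.4 233.1] [507.1 371.4  11.7]
blue 91 [291.  250.5] [441.5 -45.6  11.5]
red 20 [151.2 219.2] [548.9 373.8  61.7]
red 17 [260.9 238.3] [483.5  45.2  62.5]
yellow 329 [235.4 224.3] [528.  122.   13.1]
yellow 323 [232.1 242.6] [470.8 135.3  13. ]
green 264 [182.4 214.4] [563.8 286.8  13.2]
green 282 [178.7 233.8] [502.5 300.   13.3]
(207, 180) [671. 212.  -0.]
(290, 190) [632. -51.  -4.]
(210, 165) [715. 199.  21.]
(270, 160) [726.  10.  20.]
(373, 170) [ 677. -296.   69.]
(304, 146) [770. -99.   9.]
(155, 219) [549. 365.  52.]
(262, 238) [483.  42.  62.]
```

View pics/top0c.png

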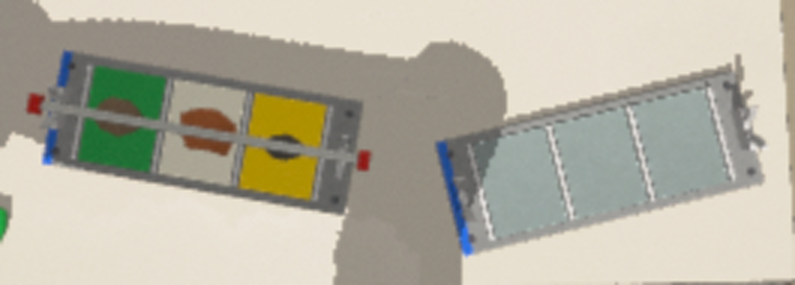

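The crop confirms rack_a's order: green (brown sherd), white (orange), yellow (flint). Rack_a is at about (516,210) mm with a yaw of about -11.3°. I'll move above it.

>>> {"api": "step_arm", "payload": {"dp": [[0.74,-1,0],[0.74,-1,0],[0.74,-1,0],[0.74,-1,0],[0.74,-1,0],[0.74,-1,0],[0.74,-1,0],[0.74,-1,0],[0.74,-1,0],[0.74,-1,0]], "spin": [-0.045,-0.045,-0.045,-0.045,-0.045,-0.045,-0.045,-0.045,-0.045,-0.048], "jaw": [0,0,0,0,0,0,0,0,0,0]}}

```text
time_s: 1.35
tcp_pos: [367.9, 410.8, 255.7]
tool_rot: [-3.141, 0.001, 1.369]
wrist_force: [-0.3, -0.1, -0.3]
gripper_width: 85.2
```

>>> {"api": "step_arm", "payload": {"dp": [[0.74,-1,0],[0.74,-1,0],[0.74,-1,0],[0.74,-1,0],[0.74,-1,0],[0.74,-1,0],[0.74,-1,0],[0.74,-1,0],[0.74,-1,0],[0.74,-1,0],[0,0,0]], "spin": [0,0,0,0,0,0,0,0,0,0,0], "jaw": [0,0,0,0,0,0,0,0,0,0,0]}}

```text
$: bad value
```

>>> {"api": "step_arm", "payload": {"dp": [[0.74,-1,0],[0.74,-1,0],[0.74,-1,0],[0.74,-1,0],[0.74,-1,0],[0.74,-1,0],[0.74,-1,0],[0.74,-1,0],[0.74,-1,0],[0.74,-1,0]], "spin": [0,0,0,0,0,0,0,0,0,0], "jaw": [0,0,0,0,0,0,0,0,0,0]}}

```text
time_s: 2.6
tcp_pos: [515.8, 210.9, 255.7]
tool_rot: [-3.141, 0.0, 1.374]
wrist_force: [0.7, 0.4, -0.0]
gripper_width: 85.4
```

```bash
cat >> h.py <<'E'
from scipy.spatial.transform import Rotation as Rot
def wrist():
    s=read_state(); im,d=get_image("wrist"); c=calibration("wrist"); H=np.array(c["hand_eye"])
    T=np.eye(4); T[:3,:3]=Rot.from_euler("xyz",s["tool_rot"]).as_matrix(); T[:3,3]=s["tcp_pos"]
    M=T@H; f=d.shape[0]/2/np.tan(np.radians(c["vertical_fov"])/2)
    v,u=np.mgrid[:d.shape[0],:d.shape[1]]
    C=np.stack([(u-c["cx"])/f*d,(v-c["cy"])/f*d,d],-1)
    return im,C@M[:3,:3].T+M[:3,3],s,M
E
python3 - <<'E'
from h import *
im,P,s,M=wrist(); cv2.imwrite("pics/w1.png",im); np.save("w1.npy",P); print(s["tcp_pos"],s["tool_rot"]); print(M.round(3)); print(calibration("wrist")["vertical_fov"])
E
```

```text
[515.84474999 210.93310065 255.70020596] [-3.14066349e+00  4.62237019e-04  1.37358572e+00]
[[ 9.81000e-01 -1.86000e-01 -6.40000e-02  5.32194e+02]
 [-1.96000e-01 -9.30000e-01 -3.09000e-01  2.90805e+02]
 [-2.00000e-03  3.16000e-01 -9.49000e-01  3.72453e+02]
 [ 0.00000e+00  0.00000e+00  0.00000e+00  1.00000e+00]]
58.69206930583177
```

View pics/w1.png

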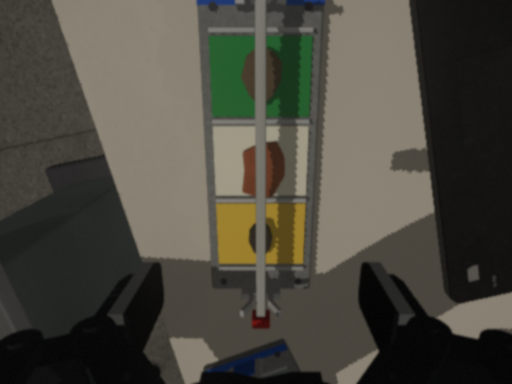

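The wrist view shows the bar running vertically at about column 262, and the finds under it at (262,75), (263,168) and (261,236). The red cap is at (261,319). Next I'll fit the bar, the liners and the finds.

```bash
cat >> h.py <<'E'
def rect(q):
    (c,wh,a)=cv2.minAreaRect(q[:,:2].astype(np.float32)); return np.round(c,1),np.round(wh,1),round(a,1)
def big(m):
    n,l,s,c=cv2.connectedComponentsWithStats(m.astype(np.uint8)); return l==1+np.argmax(s[1:,4])
E
python3 - <<'E'
from h import *
im=cv2.imread("pics/w1.png"); P=np.load("w1.npy"); hsv=cv2.cvtColor(im,cv2.COLOR_BGR2HSV)
u=np.arange(512)[None,:].repeat(384,0)
m=(P[...,2]>50)&(P[...,2]<66)&(abs(u-261)<14)
m=big(m); q=P[m]; print("bar z",np.median(q[:,2]),rect(q))
l=cv2.fitLine(q[:,:2].astype(np.float32),cv2.DIST_HUBER,0,.01,.01).ravel(); print(l, "angle",np.degrees(np.arctan2(l[0],l[1])))
red=((hsv[...,0]<5)|(hsv[...,0]>174))&(hsv[...,1]>170)&(P[...,2]>50)
print("red",np.median(P[red],0))
for n,lo,hi in[("g",(50,120,30),(75,255,255)),("y",(20,150,60),(32,255,255)),("w",(0,0,110),(40,70,255))]:
    k=cv2.inRange(hsv,lo,hi)>0; k&=(P[...,2]>5)&(P[...,2]<25)&(abs(u-261)<60); k=cv2.morphologyEx(k.astype(np.uint8),cv2.MORPH_OPEN,np.ones((3,3)))>0
    print(n,k.sum(),rect(P[k]),np.median(P[k][:,2]))
fm=(P[...,2]>22)&(P[...,2]<36)&(abs(u-261)<45)
for n,a,b in[("s2",35,117),("s1",127,197),("f",205,265)]:
    k=fm.copy();k[:a]=0;k[b:]=0; k=cv2.morphologyEx(k.astype(np.uint8),cv2.MORPH_OPEN,np.ones((3,3)))>0; print(n,k.sum(),rect(P[k]),P[k].mean(0))
fr=(P[...,2]>700);print((P[260:,420:][...,2]).max())
T=np.load("top0.npy"); 
for v in range(160,182,2): print(v,T[v,[150,210,268]].round(0).tolist())
E
```

```text
bar z 57.00791937414033 (array([510.6, 199. ]), array([318.4,  18.9]), 79.6)
[1.9609401e-01 9.8058510e-01 5.1651935e+02 2.1818504e+02] angle 11.30864
red [483.19653629  49.8346796   62.69681712]
g 5659 (array([532.5, 296.5]), array([73.2, 98.5]), 78.7) 14.031628539736516
y 4160 (array([499.3, 129. ]), array([76.3, 99.6]), 78.3) 14.054168701126372
w 4013 (array([523.2, 253.5]), array([176. , 101.6]), 78.8) 14.194611927384983
s2 332 (array([535.5, 298.4]), array([44. , 33.5]), 82.3) [537.22270644 306.46464999  23.90381483]
s1 960 (array([517.7, 208.2]), array([58.3, 43.1]), 76.2) [518.28157317 208.97917007  25.10794769]
f 202 (array([498.8, 130.6]), array([32.8, 24.3]), 90.0) [498.05659948 131.10288119  23.94593822]
372.4525376222225
160 [[737.0, 388.0, 19.0], [731.0, 198.0, 23.0], [727.0, 16.0, 16.0]]
162 [[731.0, 389.0, 17.0], [726.0, 199.0, 16.0], [720.0, 16.0, 18.0]]
164 [[724.0, 388.0, 22.0], [718.0, 198.0, 23.0], [714.0, 17.0, 17.0]]
166 [[718.0, 388.0, 19.0], [713.0, 199.0, 18.0], [708.0, 17.0, 14.0]]
168 [[712.0, 389.0, 16.0], [706.0, 199.0, 18.0], [705.0, 16.0, -3.0]]
170 [[493.0, 49.0, 1262.0], [700.0, 199.0, 21.0], [698.0, 17.0, -2.0]]
172 [[699.0, 388.0, 20.0], [695.0, 200.0, 11.0], [692.0, 17.0, -4.0]]
174 [[693.0, 389.0, 18.0], [690.0, 202.0, -2.0], [685.0, 17.0, 0.0]]
176 [[686.0, 388.0, 21.0], [684.0, 202.0, -2.0], [679.0, 17.0, -3.0]]
178 [[682.0, 393.0, 4.0], [677.0, 202.0, 1.0], [673.0, 17.0, -4.0]]
180 [[676.0, 393.0, 1.0], [671.0, 202.0, -4.0], [666.0, 18.0, -3.0]]
```

>>> {"api": "step_arm", "payload": {"dp": [[-0.03,0,-1],[0,0,-1],[0,0,-1],[0,0,-1],[0,0,-1],[0,0,-1],[0,0,-1],[0,0,-1],[0,0,-0.7],[0,0,-0.5]], "spin": [0,0,0,0,0,0,0,0,0,0], "jaw": [0,0,0,0,0,0,0,0,0,0]}}

```text
time_s: 3.9
tcp_pos: [515.0, 211.7, 71.3]
tool_rot: [-3.141, 0.0, 1.374]
wrist_force: [0.1, -0.7, 0.0]
gripper_width: 85.6
```

>>> {"api": "step_arm", "payload": {"dp": [[0,0,0],[0,0,0],[0,0,0],[0,0,0],[0,0,0],[0,0,0],[0,0,0]], "spin": [0,0,0,0,0,0,0], "jaw": [255,255,255,255,255,255,255]}}

```text
time_s: 4.78
tcp_pos: [515.7, 211.9, 73.1]
tool_rot: [3.141, -0.001, 1.374]
wrist_force: [-0.4, -0.4, 5.3]
gripper_width: 7.8
```

>>> {"api": "step_arm", "payload": {"dp": [[0,0,0],[0,0,0]], "spin": [0,0], "jaw": [255,255]}}

```text
time_s: 5.03
tcp_pos: [515.7, 211.9, 73.1]
tool_rot: [3.14, -0.001, 1.374]
wrist_force: [-0.7, 0.7, 5.4]
gripper_width: 7.7
```

Run:
```python
from h import *
im,P,s,M=wrist(); cv2.imwrite("pics/w2.png",im); print(s["tcp_pos"],s["gripper_width"],s["wrist_force"],s["moment"])
```

```text
[515.66617271 211.8764818   73.09359693] 7.6774584862121005 [-0.66656056  0.68564104  5.3992548 ] [-0.09430377  0.07088334 -0.03294441]
```

View pics/w2.png

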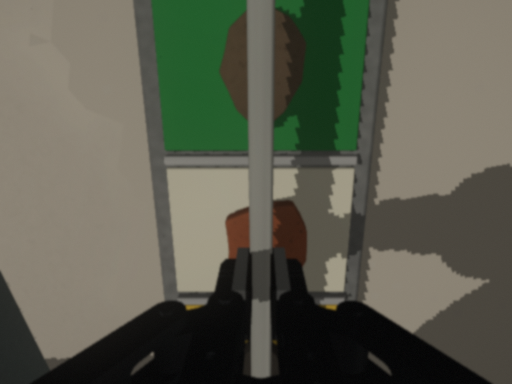

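The bar is between the pads, in the middle, at columns 240–285. I'll lift it.

>>> {"api": "step_arm", "payload": {"dp": [[0,0,0.3],[0,0,0.5],[0,0,0.7],[0,0,1],[0,0,1],[0,0,1],[0,0,1],[0,0,0]], "spin": [0,0,0,0,0,0,0,0], "jaw": [255,255,255,255,255,255,255,255]}}

```text
time_s: 6.08
tcp_pos: [516.5, 212.1, 185.2]
tool_rot: [3.137, -0.002, 1.374]
wrist_force: [0.3, -0.3, -1.2]
gripper_width: 7.8
```

Run:
```python
from h import *
im,d,c=cam("scene"); P=pts(d,c); cv2.imwrite("pics/s2.png",im)
hsv=cv2.cvtColor(im,cv2.COLOR_BGR2HSV); r=((hsv[...,0]<5)|(hsv[...,0]>174))&(hsv[...,1]>150)&(P[...,2]>60)
n,l,s,cc=cv2.connectedComponentsWithStats(r.astype(np.uint8))
for i in range(1,n):
    if s[i,4]>8: print(cc[i].round(),s[i,4],np.median(P[l==i],0).round(1))
s=read_state(); print(s["gripper_width"],s["tcp_pos"],s["wrist_force"],s["moment"])
```

```text
[275. 176.] 17 [474.8  50.1 174. ]
[139. 196.] 44 [538.8 378.4 174.1]
8.015103876332901 [515.60327726 211.87506953 183.45046674] [-0.7444459  -0.41920596 -0.65119721] [-0.04368808  0.0325671   0.03334023]
```

>>> {"api": "step_arm", "payload": {"dp": [[0.73,-1,0],[0.73,-1,0],[0.73,-1,0],[0.73,-1,0],[0.73,-1,0],[0.73,-1,0],[0.73,-1,0],[0.73,-1,0],[0.73,-1,0],[0.73,-1,0]], "spin": [0.01,0.01,0.01,0.01,0.01,0.0126,0,0,0,0], "jaw": [255,255,255,255,255,255,255,255,255,255]}}

```text
time_s: 7.38
tcp_pos: [662.0, 10.4, 182.2]
tool_rot: [-3.141, -0.0, 1.57]
wrist_force: [-0.1, -0.1, -1.5]
gripper_width: 7.9
```

>>> {"api": "step_arm", "payload": {"dp": [[0,0,-1],[0,0,-1],[0,0,-1],[0,0,-1],[0,0,-1],[0,0,-0.9],[0,0,-0.7],[0,0,-0.5],[0,0,-0.3],[0,0,0]], "spin": [0,0,0,0,0,0,0,0,0,0], "jaw": [255,255,255,255,255,255,255,255,255,255]}}

```text
time_s: 8.62
tcp_pos: [661.1, 11.7, 34.1]
tool_rot: [-3.141, -0.0, 1.57]
wrist_force: [0.2, 0.0, -0.2]
gripper_width: 8.0
```

>>> {"api": "step_arm", "payload": {"dp": [[0,0,-0.1],[0,0,-0.1],[0,0,-0.05],[0,0,0]], "spin": [0,0,0,0], "jaw": [255,255,255,255]}}

```text
time_s: 9.12
tcp_pos: [661.1, 11.7, 29.3]
tool_rot: [-3.142, -0.0, 1.57]
wrist_force: [-0.0, -1.5, -1.0]
gripper_width: 8.3
```

>>> {"api": "step_arm", "payload": {"dp": [[0,0,0],[0,0,0],[0,0,0],[0,0,0],[0,0,0.3],[0,0,1],[0,0,1],[0,0,1],[0,0,1],[0,0,1]], "spin": [0,0,0,0,0,0,0,0,0,0], "jaw": [150,150,150,150,150,150,150,150,150,150]}}

```text
time_s: 10.38
tcp_pos: [661.2, 11.7, 137.1]
tool_rot: [3.141, 0.0, 1.57]
wrist_force: [-0.3, -0.5, -0.0]
gripper_width: 35.4
```

>>> {"api": "step_arm", "payload": {"dp": [[-0.73,1,0.6],[-0.73,1,0.6],[-0.73,1,0.6],[-0.73,1,0.6],[-0.73,1,0.6],[-0.73,1,0.6],[-0.73,1,0.6],[-0.73,1,0.6],[-0.73,1,0.6],[-0.73,1,0.6]], "spin": [-0.01,-0.01,-0.01,-0.01,-0.01,-0.0126,0,0,0,0], "jaw": [0,0,0,0,0,0,0,0,0,0]}}

```text
time_s: 11.62
tcp_pos: [514.5, 212.3, 256.5]
tool_rot: [3.141, -0.0, 1.374]
wrist_force: [0.3, 0.6, -0.3]
gripper_width: 85.1
```

Run:
```python
from h import *
im,P,s,M=wrist(); cv2.imwrite("pics/w3.png",im); np.save("w3.npy",P); print(s["tcp_pos"])
it,d,c=cam("top"); cv2.imwrite("pics/top3.png",it); T=pts(d,c); np.save("top3.npy",T)
hsv=cv2.cvtColor(im,cv2.COLOR_BGR2HSV); u=np.arange(512)[None,:].repeat(384,0)
ok=(P[...,2]>5)&(P[...,2]<40)&(abs(u-261)<60)
for n,lo,hi in[("g",(50,120,30),(75,255,255)),("y",(20,150,60),(32,255,255)),("w",(0,0,110),(40,70,255))]:
    k=(cv2.inRange(hsv,lo,hi)>0)&ok; k=big(cv2.morphologyEx(k.astype(np.uint8),cv2.MORPH_OPEN,np.ones((3,3)))); print(n,k.sum(),rect(P[k]))
for n,a,b in[("s2",38,117),("s1",128,196),("f",207,264)]:
    for z in(19,22):
        k=(P[...,2]>z)&(P[...,2]<36)&(abs(u-261)<40);k[:a]=0;k[b:]=0; k=big(k); print(n,z,k.sum(),rect(P[k]),P[k].mean(0).round(1),P[k][:,2].max().round(1))
h2=cv2.cvtColor(it,cv2.COLOR_BGR2HSV); r=((h2[...,0]<5)|(h2[...,0]>174))&(h2[...,1]>140); r[:150]=0
n,l,s,cc=cv2.connectedComponentsWithStats(r.astype(np.uint8))
for i in range(1,n):
    if s[i,4]>5: print(cc[i].round(),s[i,4],np.median(T[l==i],0).round(1))
a=cv2.resize(im[:,130:400],None,fx=1.56,fy=1.56); cv2.imwrite("pics/v3.png",np.hstack([a[:,:], cv2.resize(it[140:290,260:400],(a.shape[1]*7//8+8,a.shape[0]))])[:600,:800])
```

```text
[514.4534511  212.28137735 256.52726248]
g 5926 (array([532.6, 296.8]), array([73.5, 98.4]), 78.7)
y 4504 (array([499.2, 129. ]), array([78. , 99.4]), 78.9)
w 4262 (array([515.1, 212.5]), array([ 77.3, 101.4]), 79.0)
s2 19 1700 (array([533.7, 299.4]), array([44.5, 42.5]), 32.5) [534.  299.5  22.6] 28.7
s2 22 566 (array([538.3, 312.2]), array([21.7, 34.9]), 71.1) [537.8 312.9  24.1] 28.7
s1 19 1933 (array([517.5, 208.4]), array([57.5, 44.6]), 78.2) [517.  207.8  24.3] 32.6
s1 22 1704 (array([517.7, 208.4]), array([58.2, 43.6]), 76.4) [517.2 208.2  24.7] 32.6
f 19 633 (array([498.4, 129.5]), array([44.4, 25. ]), 78.4) [498.5 130.3  24. ] 29.1
f 22 592 (array([498.4, 129.5]), array([44.4, 24.9]), 78.2) [498.5 129.9  24.1] 29.1
[378. 167.] 20 [ 680.8 -302.4   94.1]
[324. 179.] 21 [ 661.4 -156.6   18.9]
[217. 182.] 16 [661.2 177.7  18.1]
```

View pics/v3.png

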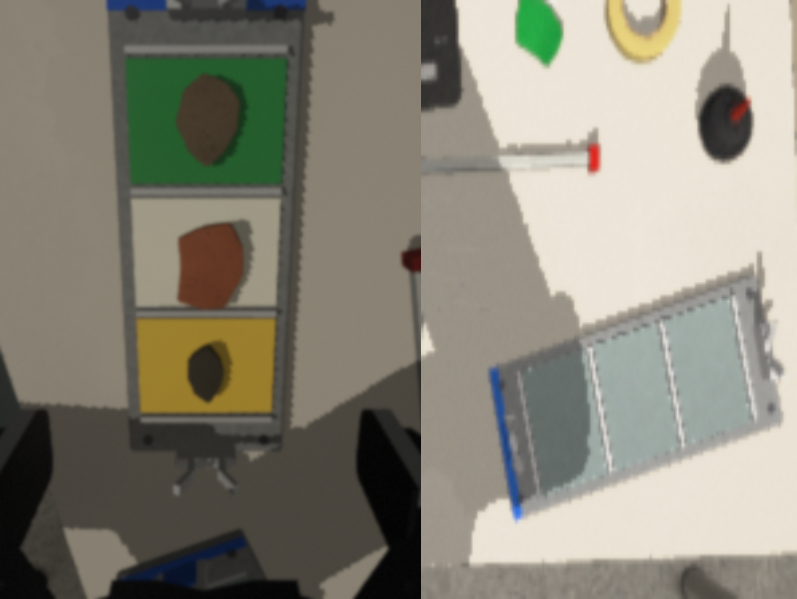

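The racks, finds and laid bar are clear. The bar lies at (661,10.5) along y. Next I'll outline the finds by colour.

```bash
cat >> h.py <<'E'
def at_z(uv,M,z):
    c=calibration("wrist"); f=192/np.tan(np.radians(c["vertical_fov"])/2)
    r=np.c_[(uv[:,0]-c["cx"])/f,(uv[:,1]-c["cy"])/f,np.ones(len(uv))]@M[:3,:3].T
    return M[:3,3]+r*((z-M[2,3])/r[:,2])[:,None]
def frame(q,cen,th):  # coords in rack frame
    d=q[:,:2]-cen; c,s=np.cos(th),np.sin(th); return np.c_[d@[c,s],d@[-s,c]]
E
python3 - <<'E'
from h import *
im=cv2.imread("pics/w3.png"); hsv=cv2.cvtColor(im,cv2.COLOR_BGR2HSV).astype(int)
s=read_state(); c=calibration("wrist"); T=np.eye(4); T[:3,:3]=Rot.from_euler("xyz",s["tool_rot"]).as_matrix(); T[:3,3]=s["tcp_pos"]; M=T@np.array(c["hand_eye"])
th=np.radians(-11.3); cen=np.array([515.4,212.6])
L={"s2":(38,117),"s1":(128,196),"f":(207,264)}
for n,(a,b) in L.items():
    H,S,V=hsv[...,0],hsv[...,1],hsv[...,2]
    m={"s2":(H<45)&(S>40)&(V<140),"s1":(H<14)&(S>110)&(V>60),"f":(V<75)}[n]
    k=np.zeros(m.shape,bool); k[a:b,222:305]=m[a:b,222:305]; k=big(cv2.morphologyEx(k.astype(np.uint8),cv2.MORPH_OPEN,np.ones((3,3))))
    v,u=np.nonzero(k); q=at_z(np.c_[u,v].astype(float),M,22); r=frame(q,cen,th)
    print(n,k.sum(),"uv",u.min(),u.max(),v.min(),v.max(),"mean",q.mean(0).round(1),"rack min/max",r.min(0).round(1),r.max(0).round(1),rect(q))
    for y0 in np.arange(r[:,1].min()//10*10,r[:,1].max(),10):
        w=r[abs(r[:,1]-y0)<3]
        if len(w): print("   ",y0,w[:,0].min().round(1),w[:,0].max().round(1))
E
```

```text
s2 1680 uv 243 283 48 105 mean [535.  300.5  22. ] rack min/max [-17.5  62.1] [ 21.3 114.5] (array([535.2, 300.5]), array([44.3, 42.8]), 33.0)
    60.0 0.1 2.1
    70.0 -10.8 13.9
    80.0 -15.6 18.7
    90.0 -17.5 20.5
    100.0 -14.5 21.3
    110.0 -10.6 15.3
s1 1826 uv 245 285 144 195 mean [518.2 207.3  22. ] rack min/max [-17.  -32.4] [25.8 23.1] (array([519. , 207.1]), array([55.9, 42.6]), 78.0)
    -30.0 -17.0 16.6
    -20.0 -16.9 21.8
    -10.0 -15.7 25.8
    0.0 -15.6 25.7
    10.0 -16.6 24.4
    20.0 -9.2 20.0
f 617 uv 251 273 221 256 mean [500.4 130.   22. ] rack min/max [ -10.9 -106.4] [ 14.1 -62.9] (array([500.4, 129.3]), array([43.5, 25. ]), 78.8)
    -100.0 -7.5 10.8
    -90.0 -10.9 14.1
    -80.0 -10.9 14.0
    -70.0 -9.7 11.7
```

>>> {"api": "step_arm", "payload": {"dp": [[0.2,0.862,-1],[0.2,0.862,-1],[0.2,0.862,-1],[0.2,0.862,-1],[0.2,0.862,-1],[0,0,-1],[0,0,-1],[0,0,-1],[0,0,-1],[0,0,-1]], "spin": [0,0,0,0,0,0,0,0,0,0], "jaw": [0,0,0,0,0,0,0,0,0,0]}}

```text
time_s: 12.98
tcp_pos: [535.2, 297.7, 54.2]
tool_rot: [3.141, -0.0, 1.373]
wrist_force: [0.2, -1.2, -0.6]
gripper_width: 85.5
```

>>> {"api": "step_arm", "payload": {"dp": [[0,0,-0.4],[0,0,-0.35],[0,0,0],[0,0,0],[0,0,0],[0,0,0],[0,0,0],[0,0,0],[0,0,0]], "spin": [0,0,0,0,0,0,0,0,0], "jaw": [0,0,0,255,255,255,255,255,255]}}

```text
time_s: 14.1
tcp_pos: [535.9, 298.3, 41.5]
tool_rot: [3.14, -0.001, 1.374]
wrist_force: [0.1, -0.1, 5.0]
gripper_width: 35.7
```

>>> {"api": "step_arm", "payload": {"dp": [[0,0,0.3],[0,0,0.7],[0,0,1],[0,0,1],[0,0,1],[0,-0.5,1],[0,-1,1],[0,-1,1],[0,-1,1],[0,-1,1]], "spin": [0,0,0,0,0,0,0,0,0,0], "jaw": [255,255,255,255,255,255,255,255,255,255]}}

```text
time_s: 15.35
tcp_pos: [535.0, 206.6, 221.8]
tool_rot: [3.141, -0.0, 1.374]
wrist_force: [0.1, 0.2, -0.6]
gripper_width: 35.4
```

>>> {"api": "step_arm", "payload": {"dp": [[-0.14,-1,1],[-0.14,-1,0.6],[-0.14,-1,0],[-0.14,-1,0],[-0.14,-1,0],[-0.14,-1,0],[-0.14,-1,0],[-0.14,-1,0],[-0.14,-1,0],[-0.14,-1,0]], "spin": [0.0146,0.0146,0.0146,0.0146,0.0146,0.0146,0.0146,0.0146,0.0146,0.0146], "jaw": [255,255,255,255,255,255,255,255,255,255]}}

```text
time_s: 16.6
tcp_pos: [506.7, 6.6, 253.0]
tool_rot: [3.141, 0.0, 1.834]
wrist_force: [-0.1, 0.4, -0.4]
gripper_width: 35.4
```

>>> {"api": "step_arm", "payload": {"dp": [[-0.14,-1,0],[-0.14,-1,0],[-0.14,-1,0],[-0.14,-1,0],[-0.14,-1,0],[-0.14,-1,0],[-0.14,-1,0],[-0.14,-1,0],[-0.14,-1,0],[-0.14,-1,0]], "spin": [0,0,0,0,0,0,0,0,0,0], "jaw": [255,255,255,255,255,255,255,255,255,255]}}

```text
time_s: 17.85
tcp_pos: [478.6, -193.3, 252.9]
tool_rot: [3.141, 0.0, 1.832]
wrist_force: [0.6, -0.2, -0.5]
gripper_width: 36.1
```

Run:
```python
from h import *
im,P,s,M=wrist(); cv2.imwrite("pics/w4.png",im); np.save("w4.npy",P); np.save("w4M.npy",M); print(s["tcp_pos"],s["tool_rot"],s["gripper_width"])
```

```text
[ 478.60301639 -193.27563858  252.92263084] [3.14134876e+00 2.76464307e-04 1.83207320e+00] 36.07950384885106
```

View pics/w4.png

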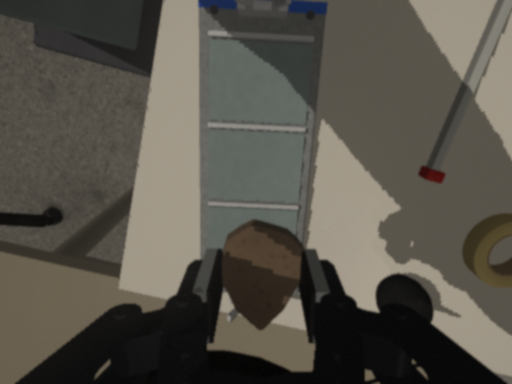

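The held sherd is level at about (260,270). Rack_b's ribs show at rows 35, 126 and 205, with its blue end at the top.

Run:
```python
from h import *
im=cv2.imread("pics/w4.png"); P=np.load("w4.npy"); M=np.load("w4M.npy"); g=cv2.cvtColor(im,cv2.COLOR_BGR2GRAY).astype(int)
# rib centroids by column (bright ridge), rack edges by depth
for a,b,y in[(28,44,127.5),(118,136,42.5),(197,214,-42.5)]:
    uv=[]
    for u in range(215,300):
        col=g[a:b,u]; w=np.clip(col-np.median(col)-15,0,None)
        if w.sum()>20: uv.append((u,a+(w*np.arange(b-a)).sum()/w.sum()))
    q=at_z(np.array(uv,float),M,18); l=cv2.fitLine(q[:,:2].astype(np.float32),cv2.DIST_HUBER,0,.01,.01).ravel()
    print("rib",y,len(uv),l.round(3),"th",np.degrees(np.arctan2(l[1],l[0])).round(2))
    m=(g[a:b]>0)
# liner: teal-ish region
hsv=cv2.cvtColor(im,cv2.COLOR_BGR2HSV)
print(hsv[80,260],hsv[160,250],hsv[80,203],hsv[70,316])
k=cv2.inRange(hsv,(75,25,40),(105,120,255))>0
for a,b in((42,120),(134,200)):
    kk=np.zeros_like(k);kk[a:b,195:330]=k[a:b,195:330]; kk=big(cv2.morphologyEx(kk.astype(np.uint8),cv2.MORPH_OPEN,np.ones((3,3))))
    v,u=np.nonzero(kk); q=at_z(np.c_[u,v].astype(float),M,15); print("liner",kk.sum(),rect(q),"uv",u.min(),u.max(),v.min(),v.max())
# board: height 8..22
kk=(P[...,2]>7)&(P[...,2]<30); kk[:,:190]=0;kk[:,335:]=0;kk[215:]=0;kk[:15]=0;kk=big(kk)
for v in range(20,212,20):
    uu=np.nonzero(kk[v])[0]; print(v,uu.min(),uu.max(),at_z(np.array([[uu.min()-.5,v],[uu.max()+.5,v]],float),M,12)[:,:2].round(1).tolist())
# sherd
sm=(P[...,2]>200); sm[:, :226]=0; sm[:,300:]=0; sm[330:]=0
k2=(cv2.inRange(hsv,(0,40,30),(25,255,255))>0)&(P[...,2]>150); k2[:,:215]=0;k2[:,308:]=0;k2=big(k2); q=P[k2]
print("sherd",k2.sum(),q.mean(0).round(1),q.min(0).round(1),q.max(0).round(1),rect(q))
T=np.load("top3.npy");
```

```text
rib 127.5 53 [ 9.78000e-01  2.07000e-01  4.48671e+02 -7.28470e+01] th 11.93
rib 42.5 85 [ 9.78000e-01  2.10000e-01  4.64987e+02 -1.55772e+02] th 12.11
rib -42.5 83 [ 9.78000e-01  2.09000e-01  4.85528e+02 -2.38062e+02] th 12.09
[ 64  17 103] [ 60  15 103] [ 21  18 100] [30 14 56]Traceback (most recent call last):
  File "<stdin>", line 17, in <module>
  File "h.py", line 21, in big
    n,l,s,c=cv2.connectedComponentsWithStats(m.astype(np.uint8)); return l==1+np.argmax(s[1:,4])
                                                                              ~~~~~~~~~^^^^^^^^^
    return _wrapfunc(a, 'argmax', axis=axis, out=out, **kwds)
    return bound(*args, **kwds)
ValueError: attempt to get argmax of an empty sequence
```

Run:
```python
from h import *
im=cv2.imread("pics/w4.png"); P=np.load("w4.npy"); M=np.load("w4M.npy"); hsv=cv2.cvtColor(im,cv2.COLOR_BGR2HSV)
k=cv2.inRange(hsv,(45,8,30),(95,120,255))>0
for a,b in((42,120),(134,200)):
    kk=np.zeros_like(k);kk[a:b,195:330]=k[a:b,195:330]; kk=big(cv2.morphologyEx(kk.astype(np.uint8),cv2.MORPH_OPEN,np.ones((3,3))))
    v,u=np.nonzero(kk); q=at_z(np.c_[u,v].astype(float),M,15); print("liner",kk.sum(),rect(q),"uv",u.min(),u.max(),v.min(),v.max())
kk=(P[...,2]>7)&(P[...,2]<30); kk[:,:190]=0;kk[:,335:]=0;kk[215:]=0;kk[:15]=0;kk=big(kk)
th=np.radians(12.05); e=[]
for v in range(20,205,4):
    uu=np.nonzero(kk[v])[0]; e.append(at_z(np.array([[uu.min()-.5,v],[uu.max()+.5,v]],float),M,12)[:,:2])
e=np.array(e); f=[frame(e[:,i],np.array([482.,-195]),th) for i in(0,1)]
print("edge x in rack frame about (482,-195):",[np.median(a[:,0]).round(1) for a in f],[a[::8,0].round(1) for a in f])
rb=np.array([[448.671,-72.847],[464.987,-155.772],[485.528,-238.062]]); print("ribs y",frame(rb,np.array([482.,-195]),th)[:,1].round(1))
k2=(cv2.inRange(hsv,(0,40,30),(25,255,255))>0)&(P[...,2]>150); k2[:,:215]=0;k2[:,308:]=0;k2=big(k2); q=P[k2]
s=read_state(); t=s["tool_rot"][2]-np.pi/2
r=frame(q,s["tcp_pos"][:2],t); print("sherd rel tool x(across),y",r.mean(0),r.min(0),r.max(0),q[:,2].min(),q[:,2].max())
```

```text
liner 7812 (array([ 455.8, -113.5]), array([101.7,  71.7]), 14.9) uv 209 312 42 119
liner 6153 (array([ 473.8, -198.1]), array([102.2,  70.8]), 15.0) uv 208 304 134 199
edge x in rack frame about (482,-195): [np.float64(-68.3), np.float64(50.3)] [array([-68.2, -68.4, -68.6, -68.8, -68. , -68.2]), array([50.3, 50.4, 50.6, 50.8, 49.9, 50. ])]
ribs y [126.4  41.9 -42.8]
sherd rel tool x(across),y [1.04340142 3.32106615] [-17.01550325 -26.32559303] [20.21203691 83.06230746] 228.1782243514805 369.6906360419024
```

Rack_b is at about (473.3,-197.4) with a yaw of 12.05°, so its far place is at (491,-280.5). I'll place sherd_2 there.

>>> {"api": "step_arm", "payload": {"dp": [[0.12,-0.87,0],[0.12,-0.87,0],[0.13,-0.87,-1],[0.13,-0.87,-1],[0.12,-0.88,-1],[0,0,-1],[0,0,-1],[0,0,-1],[0,0,-1],[0,0,-1]], "spin": [-0.0163,0,0,0,0,0,0,0,0,0], "jaw": [255,255,255,255,255,255,255,255,255,255]}}

```text
time_s: 19.15
tcp_pos: [491.6, -279.0, 91.1]
tool_rot: [3.141, 0.0, 1.782]
wrist_force: [-0.5, -0.9, -0.3]
gripper_width: 35.4
```

>>> {"api": "step_arm", "payload": {"dp": [[0,0,-0.8],[0,0,-0.6],[0,0,-0.5],[0,0,-0.3],[0,0,-0.2],[0,0,0]], "spin": [0,0,0,0,0,0], "jaw": [255,255,255,255,255,255]}}

```text
time_s: 19.9
tcp_pos: [491.6, -279.3, 44.3]
tool_rot: [3.142, 0.0, 1.781]
wrist_force: [0.1, -0.5, -0.2]
gripper_width: 35.8
```

>>> {"api": "step_arm", "payload": {"dp": [[-0.03,-0.06,-0.07],[0,0,-0.05],[0,0,0]], "spin": [0,0,0], "jaw": [255,255,255]}}

```text
time_s: 20.27
tcp_pos: [490.9, -280.5, 42.0]
tool_rot: [3.142, 0.0, 1.781]
wrist_force: [0.1, -1.1, -2.1]
gripper_width: 36.0
```

>>> {"api": "step_arm", "payload": {"dp": [[0,0,0],[0,0,0],[0,0,0],[0,0,0],[0,0,0.4],[0,0,0.8],[0,0,1],[0,0,1],[0,0,1],[0,0,1]], "spin": [0,0,0,0,0,0,0,0,0,0], "jaw": [0,0,0,0,0,0,0,0,0,0]}}

```text
time_s: 21.52
tcp_pos: [491.1, -280.6, 147.8]
tool_rot: [3.141, 0.001, 1.781]
wrist_force: [0.6, -0.6, 0.8]
gripper_width: 85.2
```

>>> {"api": "step_arm", "payload": {"dp": [[0.11,1,0],[0.11,1,0],[0.11,1,0],[0.11,1,0],[0.11,1,0],[0.11,1,0],[0.11,1,0],[0.11,1,0],[0.11,1,0],[0.11,1,0]], "spin": [-0.013,-0.013,-0.013,-0.013,-0.013,-0.013,-0.013,-0.013,-0.013,-0.0127], "jaw": [0,0,0,0,0,0,0,0,0,0]}}

```text
time_s: 22.78
tcp_pos: [513.0, -79.8, 146.7]
tool_rot: [3.141, 0.0, 1.372]
wrist_force: [0.2, 0.5, 0.4]
gripper_width: 85.4
```

>>> {"api": "step_arm", "payload": {"dp": [[0.11,1,0],[0.11,1,0],[0.11,1,0],[0.11,1,0],[0.11,1,0],[0.11,1,0],[0.11,1,0],[0.11,1,0],[0.11,1,0],[0.11,1,0]], "spin": [0,0,0,0,0,0,0,0,0,0], "jaw": [0,0,0,0,0,0,0,0,0,0]}}

```text
time_s: 24.02
tcp_pos: [535.1, 120.5, 146.3]
tool_rot: [3.141, -0.0, 1.374]
wrist_force: [0.7, -0.6, -0.2]
gripper_width: 85.6
```

>>> {"api": "step_arm", "payload": {"dp": [[0,0.87,0],[0,0.87,0],[0,0.87,0],[0,0.87,-0.2],[0,0.87,-0.6],[0,0,-1],[0,0,-1],[0,0,-1],[0,0,-0.9],[0,0,-0.5]], "spin": [0,0,0,0,0,0,0,0,0,0], "jaw": [0,0,0,0,0,0,0,0,0,0]}}

```text
time_s: 25.28
tcp_pos: [534.2, 206.0, 40.1]
tool_rot: [-3.14, 0.001, 1.373]
wrist_force: [-0.1, 0.2, 0.2]
gripper_width: 85.5
```

I overshot x by 15 mm. Both fingers are clear of the sherd, so I'll correct sideways and then grip.

>>> {"api": "step_arm", "payload": {"dp": [[-0.4,0.04,0.03],[-0.375,0,0],[0,0,0],[0,0,0],[0,0,0],[0,0,0],[0,0,0],[0,0,0],[0,0,0]], "spin": [0,0,0,0,0,0,0,0,0], "jaw": [0,0,0,255,255,255,255,255,255]}}

```text
time_s: 26.4
tcp_pos: [520.0, 207.6, 43.3]
tool_rot: [3.141, -0.001, 1.374]
wrist_force: [-1.9, -0.8, 6.3]
gripper_width: 41.3
```

>>> {"api": "step_arm", "payload": {"dp": [[0,0,0.3],[0,0,0.7],[0,0,1],[0,0,1],[0,0,1],[0,-0.5,1],[0,-1,1],[0,-1,1],[0,-1,1],[0,-1,1]], "spin": [0,0,0,0,0,0,0,0,0,0], "jaw": [255,255,255,255,255,255,255,255,255,255]}}

```text
time_s: 27.65
tcp_pos: [519.3, 115.6, 223.9]
tool_rot: [3.141, 0.0, 1.373]
wrist_force: [-0.0, -1.0, 1.1]
gripper_width: 41.5
```

>>> {"api": "step_arm", "payload": {"dp": [[-0.14,-1,0.5],[-0.14,-1,0.5],[-0.14,-1,0.45],[-0.14,-1,0],[-0.14,-1,0],[-0.14,-1,0],[-0.14,-1,0],[-0.14,-1,0],[-0.14,-1,0],[-0.14,-1,0]], "spin": [0.013,0.013,0.013,0.013,0.013,0.013,0.013,0.013,0.013,0.0127], "jaw": [255,255,255,255,255,255,255,255,255,255]}}

```text
time_s: 28.9
tcp_pos: [490.9, -84.2, 252.2]
tool_rot: [3.142, 0.0, 1.782]
wrist_force: [0.4, 0.7, -0.3]
gripper_width: 41.6
```

>>> {"api": "step_arm", "payload": {"dp": [[-0.15,-0.94,0],[-0.15,-0.94,0],[-0.15,-0.94,0],[-0.15,-0.94,0],[-0.15,-0.94,0],[-0.15,-0.94,0],[0,0,0]], "spin": [0,0,0,0,0,0,0], "jaw": [255,255,255,255,255,255,255]}}

```text
time_s: 29.78
tcp_pos: [473.2, -196.7, 251.4]
tool_rot: [-3.141, -0.0, 1.779]
wrist_force: [-0.1, 0.4, -0.6]
gripper_width: 41.2
```

```bash
cat >> h.py <<'E'
def held(im,P,s,lo=(0,40,20),hi=(25,255,255)):
    hsv=cv2.cvtColor(im,cv2.COLOR_BGR2HSV); k=(cv2.inRange(hsv,lo,hi)>0)&(P[...,2]>s["tcp_pos"][2]-40)&(P[...,2]<s["tcp_pos"][2]+30); k[:,:212]=0;k[:,312:]=0;k[:190]=0
    k=big(cv2.morphologyEx(k.astype(np.uint8),cv2.MORPH_OPEN,np.ones((5,5))))
    r=frame(P[k],s["tcp_pos"][:2],s["tool_rot"][2]-np.pi/2); v,u=np.nonzero(k)
    print("held: uv",u.min(),u.max(),v.min(),v.max(),"rel tool pct2,98",np.percentile(r,2,0).round(1),np.percentile(r,98,0).round(1),"minmax",r.min(0).round(1),r.max(0).round(1),"z rel",np.percentile(P[k][:,2]-s["tcp_pos"][2],[2,50,98]).round(1))
E
python3 - <<'E'
from h import *
im,P,s,M=wrist(); cv2.imwrite("pics/w5.png",im); np.save("w5.npy",P); np.save("w5M.npy",M); print(s["tcp_pos"],s["tool_rot"],s["gripper_width"])
held(im,P,s)
s4=dict(s); s4["tcp_pos"]=np.array([478.6,-193.3,252.9]); s4["tool_rot"]=np.array([3.1413,0,1.832]); held(cv2.imread("pics/w4.png"),np.load("w4.npy"),s4)
it,d,c=cam("top"); cv2.imwrite("pics/top5.png",it); cv2.imwrite("pics/v5.png",np.hstack([im,cv2.resize(it[190:286,270:400],(384*130//96//2,384))]))
E
```

```text
[ 473.1789619  -196.68747988  251.43047276] [-3.14134238e+00 -3.15972474e-04  1.77914558e+00] 41.24827139860778
held: uv 212 309 215 332 rel tool pct2,98 [-20.5 -27.7] [20.1 27.9] minmax [-21.9 -30.7] [21.8 29.5] z rel [-22.  -19.5 -12.3]
held: uv 220 303 221 328 rel tool pct2,98 [-16.1 -23.5] [17.5 24.3] minmax [-17.7 -27.6] [19.6 26.4] z rel [-21.2 -19.3 -14.7]
```

View pics/v5.png

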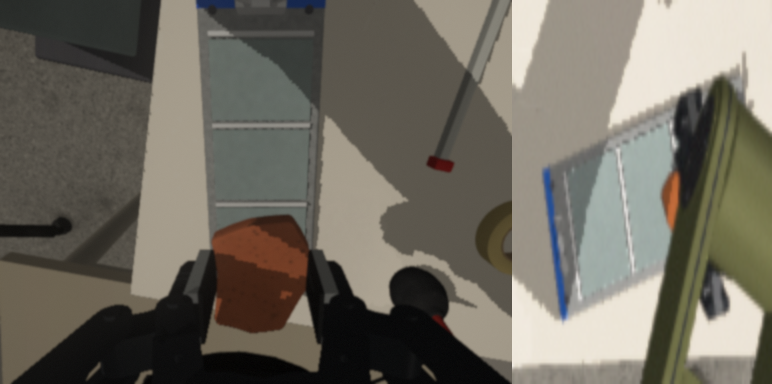

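The held orange sherd is centred on the tool (relative y from -31 to +30). I'll place it in the middle.

>>> {"api": "step_arm", "payload": {"dp": [[0,0,-1],[0,0,-1],[0,0,-1],[0,0,-1],[0,0,-1],[0,0,-1],[0,0,-1],[0,0,-1],[0,0,-0.8],[0,0,-0.6]], "spin": [0,0,0,0,0,0,0,0,0,0], "jaw": [255,255,255,255,255,255,255,255,255,255]}}

```text
time_s: 31.12
tcp_pos: [473.1, -195.3, 62.2]
tool_rot: [-3.141, -0.001, 1.781]
wrist_force: [0.9, -0.8, 1.0]
gripper_width: 41.8
```

>>> {"api": "step_arm", "payload": {"dp": [[0,0,-0.3],[0,0,-0.3],[0,0,-0.2],[0,0,0],[0,0,0]], "spin": [0,0,0,0,0], "jaw": [255,255,255,255,255]}}

```text
time_s: 31.75
tcp_pos: [473.7, -195.6, 47.9]
tool_rot: [3.141, 0.001, 1.781]
wrist_force: [-0.0, -0.3, -0.4]
gripper_width: 41.7
```

>>> {"api": "step_arm", "payload": {"dp": [[-0.02,-0.075,-0.1],[0,0,-0.1],[0,0,0],[0,0,0]], "spin": [0,0,0,0], "jaw": [255,255,255,255]}}

```text
time_s: 32.25
tcp_pos: [473.0, -196.9, 43.5]
tool_rot: [-3.141, -0.0, 1.781]
wrist_force: [0.4, -0.3, -0.1]
gripper_width: 41.4
```

>>> {"api": "step_arm", "payload": {"dp": [[0,0,0],[0,0,0],[0,0,0],[0,0,0],[0,0,0.4],[0,0,0.8],[0,0,1],[0,0,1],[0,0,1],[0,0,1]], "spin": [0,0,0,0,0,0,0,0,0,0], "jaw": [0,0,0,0,0,0,0,0,0,0]}}

```text
time_s: 33.5
tcp_pos: [473.4, -197.2, 149.8]
tool_rot: [3.14, 0.001, 1.781]
wrist_force: [0.1, -0.8, -0.5]
gripper_width: 85.5
```

>>> {"api": "step_arm", "payload": {"dp": [[0.08,1,0],[0.08,1,0],[0.08,1,0],[0.08,1,0],[0.08,1,0],[0.08,1,0],[0.08,1,0],[0.08,1,0],[0.08,1,0],[0.08,1,0]], "spin": [-0.013,-0.013,-0.013,-0.013,-0.013,-0.013,-0.013,-0.013,-0.013,-0.0127], "jaw": [0,0,0,0,0,0,0,0,0,0]}}

```text
time_s: 34.75
tcp_pos: [489.4, 3.6, 149.0]
tool_rot: [3.14, -0.0, 1.372]
wrist_force: [0.4, 0.8, -0.7]
gripper_width: 85.1
```

>>> {"api": "step_arm", "payload": {"dp": [[0.08,0.9,0],[0.08,0.9,0],[0.08,0.9,0],[0.08,0.9,0],[0.08,0.9,0],[0.08,0.9,0],[0.07,0.92,0],[0,0,-1],[0,0,-1],[0,0,-1]], "spin": [0,0,0,0,0,0,0,0,0,0], "jaw": [0,0,0,0,0,0,0,0,0,0]}}

```text
time_s: 36.0
tcp_pos: [500.1, 130.2, 86.9]
tool_rot: [3.141, -0.0, 1.374]
wrist_force: [-0.0, 0.3, 0.6]
gripper_width: 85.4
```

>>> {"api": "step_arm", "payload": {"dp": [[0,-0.05,-0.8],[0,0,-0.7],[0,0,-0.5],[0,0,-0.25],[0,0,0]], "spin": [0,0,0,0,0], "jaw": [0,0,0,0,0]}}

```text
time_s: 36.62
tcp_pos: [500.1, 128.4, 42.4]
tool_rot: [-3.141, 0.0, 1.374]
wrist_force: [0.3, -0.1, 0.1]
gripper_width: 85.2
```

>>> {"api": "step_arm", "payload": {"dp": [[0,0,0],[0,0,0],[0,0,0],[0,0,0],[0,0,0],[0,0,0],[0,0,0],[0,0,0]], "spin": [0,0,0,0,0,0,0,0], "jaw": [255,255,255,255,255,255,255,255]}}

```text
time_s: 37.62
tcp_pos: [500.3, 128.5, 43.2]
tool_rot: [3.141, -0.0, 1.374]
wrist_force: [-2.4, 0.4, 5.9]
gripper_width: 22.8
```

>>> {"api": "step_arm", "payload": {"dp": [[0,0,0.3],[0,0,0.7],[0,0,1],[0,0,1],[0,0,1],[-0.1,-0.5,1],[-0.1,-1,1],[-0.1,-1,1],[-0.1,-1,1],[-0.1,-1,1]], "spin": [0,0,0,0,0,0,0,0,0,0], "jaw": [255,255,255,255,255,255,255,255,255,255]}}

```text
time_s: 38.88
tcp_pos: [489.9, 37.8, 224.0]
tool_rot: [3.141, -0.0, 1.374]
wrist_force: [0.6, 0.4, 0.2]
gripper_width: 22.6
```

>>> {"api": "step_arm", "payload": {"dp": [[-0.07,-1,0.5],[-0.07,-1,0.5],[-0.07,-1,0.4],[-0.07,-1,0],[-0.07,-1,0],[-0.07,-1,0],[-0.07,-1,0],[-0.07,-1,0],[-0.07,-1,0],[-0.07,-1,0]], "spin": [0.013,0.013,0.013,0.013,0.013,0.013,0.013,0.013,0.013,0.0127], "jaw": [255,255,255,255,255,255,255,255,255,255]}}

```text
time_s: 40.12
tcp_pos: [475.9, -162.2, 251.3]
tool_rot: [3.141, 0.001, 1.782]
wrist_force: [0.2, 0.5, -0.8]
gripper_width: 22.8
```

Run:
```python
from h import *
im,P,s,M=wrist(); cv2.imwrite("pics/w6.png",im); np.save("w6.npy",P); np.save("w6M.npy",M); print(s["tcp_pos"],s["tool_rot"],s["gripper_width"])
held(im,P,s,(0,0,15),(180,130,95))
```

```text
[ 475.85724091 -162.22742507  251.31151589] [3.14086348e+00 6.22557709e-04 1.78246210e+00] 22.848603615761057
held: uv 212 311 225 340 rel tool pct2,98 [-17.4 -17.6] [19.5 20.9] minmax [-21.4 -21.4] [22.7 23.1] z rel [-22.1 -18.   17.2]
```

View pics/w6.png

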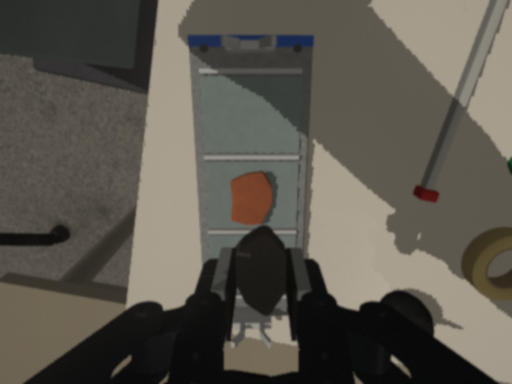

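Sherd_1 sits in the middle place at (252,197), and the flint is held level at (263,270). I'll place the flint at the blue end.

>>> {"api": "step_arm", "payload": {"dp": [[-0.34,0.8,-1],[-0.33,0.8,-1],[-0.33,0.73,-1],[0,0,-1],[0,0,-1],[0,0,-1],[0,0,-1],[0,0,-1],[0,0,-0.8],[0,0,-0.6]], "spin": [0,0,0,0,0,0,0,0,0,0], "jaw": [255,255,255,255,255,255,255,255,255,255]}}

```text
time_s: 41.42
tcp_pos: [456.0, -114.8, 62.0]
tool_rot: [3.142, -0.0, 1.781]
wrist_force: [-0.2, -0.4, -1.5]
gripper_width: 22.8
```

>>> {"api": "step_arm", "payload": {"dp": [[0,0,-0.3],[0,0,-0.3],[0,0,-0.15],[0,0,0],[0,0,0]], "spin": [0,0,0,0,0], "jaw": [255,255,255,255,255]}}

```text
time_s: 42.05
tcp_pos: [456.3, -115.1, 47.8]
tool_rot: [3.141, 0.0, 1.781]
wrist_force: [0.7, 0.3, 0.5]
gripper_width: 22.8
```

>>> {"api": "step_arm", "payload": {"dp": [[-0.02,0,-0.1],[0,0,-0.1],[0,0,0],[0,0,0]], "spin": [0,0,0,0], "jaw": [255,255,255,255]}}

```text
time_s: 42.55
tcp_pos: [455.6, -114.9, 43.5]
tool_rot: [-3.141, -0.0, 1.781]
wrist_force: [0.8, 0.9, -1.0]
gripper_width: 22.6
```

>>> {"api": "step_arm", "payload": {"dp": [[0,0,0],[0,0,0],[0,0,0],[0,0,0],[0,0,0.4],[0,0,0.8],[0,0,1],[0,0,1],[0,0,1],[0,0,1]], "spin": [0,0,0,0,0,0,0,0,0,0], "jaw": [0,0,0,0,0,0,0,0,0,0]}}

```text
time_s: 43.8
tcp_pos: [456.0, -115.1, 149.7]
tool_rot: [3.14, 0.001, 1.781]
wrist_force: [0.9, 0.8, 0.8]
gripper_width: 85.4
```

>>> {"api": "step_arm", "payload": {"dp": [[0.17,-0.82,1],[0.17,-0.82,1],[0.17,-0.82,1],[0.17,-0.82,1],[0.17,-0.82,1],[0,0,0.3],[0,0,0]], "spin": [0,0,0,0,0,0,0], "jaw": [0,0,0,0,0,0,0]}}

```text
time_s: 44.68
tcp_pos: [472.6, -197.2, 253.7]
tool_rot: [3.142, -0.0, 1.781]
wrist_force: [-0.1, -0.1, -0.3]
gripper_width: 86.0
```

Run:
```python
from h import *
im,P,s,M=wrist(); cv2.imwrite("pics/w7.png",im); np.save("w7.npy",P); np.save("w7M.npy",M); np.save("w7s.npy",s["tcp_pos"]); print(s["tcp_pos"],s["tool_rot"])
g=cv2.cvtColor(im,cv2.COLOR_BGR2GRAY).astype(int); th=np.radians(12.05); c0=np.array([473.3,-197.4])
hsv=cv2.cvtColor(im,cv2.COLOR_BGR2HSV); 
R=frame(P.reshape(-1,3),c0,th).reshape(384,512,2)
for y in(85,0,-85):
    k=(abs(R[...,1]-y)<38)&(abs(R[...,0])<45)&(P[...,2]>19.5)&(P[...,2]<40); 
    k=big(cv2.morphologyEx(k.astype(np.uint8),cv2.MORPH_OPEN,np.ones((3,3))))
    r=R[k]; print("find at",y,k.sum(),r.min(0).round(1),r.max(0).round(1),"mid",((r.min(0)+r.max(0))/2).round(1),"zmax",P[k][:,2].max().round(1))
k=(P[...,2]>7)&(P[...,2]<20)&(abs(R[...,0])<75)&(abs(R[...,1])<120)
for y in range(-110,111,20):
    w=R[k&(abs(R[...,1]-y)<2)]; print("edge",y,w[:,0].min().round(1),w[:,0].max().round(1))
for y in(148,-148):
    k=(abs(R[...,1]-y)<14)&(P[...,2]>50)&(P[...,2]<82)&(abs(R[...,0])<30); r=R[k]
    print("bracket",y,k.sum(), r.min(0).round(1),r.max(0).round(1),"left",r[r[:,0]<0].mean(0).round(1),"right",r[r[:,0]>0].mean(0).round(1))
```

```text
[ 472.58938063 -197.19508718  253.66099782] [ 3.14154804e+00 -2.35191495e-04  1.78058781e+00]
find at 85 957 [-12.7  62.7] [ 12.6 106.1] mid [-0.1 84.4] zmax 29.5
find at 0 2005 [-22.3 -29. ] [21.9 30.5] mid [-0.2  0.7] zmax 32.3
find at -85 1116 [ -19.4 -111.1] [ 18.9 -58.2] mid [ -0.2 -84.7] zmax 27.7
edge -110 -59.3 58.7
edge -90 -59.6 59.0
edge -70 -60.1 59.3
edge -50 -59.8 59.6
edge -30 -58.8 59.9
edge -10 -58.8 59.8
edge 10 -59.2 60.1
edge 30 -59.0 59.8
edge 50 -58.9 60.0
edge 70 -59.0 59.9
edge 90 -58.9 59.9
edge 110 -60.0 59.9
bracket 148 97 [-18.1 143.7] [ 18.  146.3] left [-12.  144.4] right [ 11.9 144.5]
bracket -148 297 [ -21.1 -151.5] [  21.6 -142.9] left [ -14.5 -146. ] right [  14.6 -145.9]
```

View pics/w7.png

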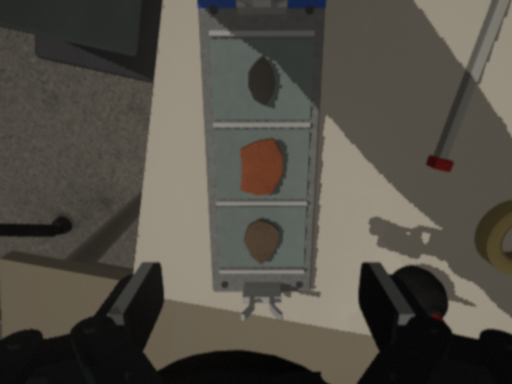

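All three finds are within about 1 mm of their place centres and lie flat, and rack_b's frame and brackets check out. Next I'll fetch the bar.

>>> {"api": "step_arm", "payload": {"dp": [[0.94,1,0],[0.94,1,0],[0.94,1,0],[0.94,1,0],[0.94,1,0],[0.94,1,0],[0.94,1,0],[0.94,1,0],[0.94,1,0],[0.94,1,0]], "spin": [-0.01,-0.01,-0.01,-0.01,-0.01,-0.01,-0.007,0,0,0], "jaw": [150,150,150,150,150,150,150,150,150,150]}}

```text
time_s: 45.98
tcp_pos: [660.3, 4.4, 251.9]
tool_rot: [-3.139, -0.0, 1.572]
wrist_force: [-0.7, 0.2, 0.6]
gripper_width: 35.4
```

Run:
```python
from h import *
im,P,s,M=wrist(); cv2.imwrite("pics/w8.png",im); print(s["tcp_pos"],s["tool_rot"],s["gripper_width"])
u=np.arange(512)[None,:].repeat(384,0)
k=big((P[...,2]>8)&(P[...,2]<25)&(abs(P[...,0]-661)<12)&(abs(P[...,1])<250)); q=P[k]
l=cv2.fitLine(q[:,:2].astype(np.float32),cv2.DIST_HUBER,0,.01,.01).ravel(); print(k.sum(),l,q.min(0).round(1),q.max(0).round(1),"x at y=10",l[2]+l[0]/l[1]*(10-l[3]))
hsv=cv2.cvtColor(im,cv2.COLOR_BGR2HSV); r=((hsv[...,0]<5)|(hsv[...,0]>174))&(hsv[...,1]>150)&(abs(P[...,0]-661)<25)
n,L,S,C=cv2.connectedComponentsWithStats(r.astype(np.uint8))
for i in range(1,n):
    if S[i,4]>8: print(C[i],P[L==i].min(0).round(1),P[L==i].max(0).round(1))
```

```text
[660.32762267   4.42840229 251.91421072] [-3.13896497e+00 -2.68085628e-04  1.57158413e+00] 35.41898772251644
2913 [ 1.3747966e-03 -9.9999905e-01  6.6119336e+02  1.8697767e+01] [ 651.7 -161.1    8. ] [670.  159.3  20.8] x at y=10 661.2053
[261.66165414 295.54135338] [ 653.1 -161.1    8.9] [ 668.7 -149.7   20.8]
```

>>> {"api": "step_arm", "payload": {"dp": [[0.04,0.4,-1],[0,0,-1],[0,0,-1],[0,0,-1],[0,0,-1],[0,0,-1],[0,0,-1],[0,0,-1],[0,0,-1],[0,0,-0.8]], "spin": [0,0,0,0,0,0,0,0,0,0], "jaw": [150,150,150,150,150,150,150,150,150,150]}}

```text
time_s: 47.28
tcp_pos: [661.1, 11.1, 55.9]
tool_rot: [-3.141, -0.0, 1.571]
wrist_force: [0.5, 0.2, -0.1]
gripper_width: 35.3
```

>>> {"api": "step_arm", "payload": {"dp": [[0,0,-0.5],[0,0,-0.4],[0,0,-0.2],[0,0,0],[0,0,0]], "spin": [0,0,0,0,0], "jaw": [150,150,150,150,150]}}

```text
time_s: 47.9
tcp_pos: [661.9, 11.0, 36.2]
tool_rot: [3.14, 0.0, 1.571]
wrist_force: [0.0, -0.9, 1.0]
gripper_width: 35.3
```

>>> {"api": "step_arm", "payload": {"dp": [[-0.03,0.08,-0.2],[0,0,-0.2],[0,0,0],[0,0,0],[0,0,0],[0,0,0],[0,0,0],[0,0,0],[0,0,0]], "spin": [0,0,0,0,0,0,0,0,0], "jaw": [150,150,150,255,255,255,255,255,255]}}

```text
time_s: 49.02
tcp_pos: [661.0, 12.6, 27.8]
tool_rot: [3.141, 0.0, 1.571]
wrist_force: [0.0, -0.1, 1.2]
gripper_width: 7.9
```

>>> {"api": "step_arm", "payload": {"dp": [[0,0,0.3],[0,0,0.7],[0,0,1],[0,0,1],[0,0,1],[0,0,1],[0,0,1],[0,0,1],[0,0,1],[0,0,0]], "spin": [0,0,0,0,0,0,0,0,0,0], "jaw": [255,255,255,255,255,255,255,255,255,255]}}

```text
time_s: 50.28
tcp_pos: [662.1, 12.6, 190.4]
tool_rot: [3.137, 0.0, 1.571]
wrist_force: [-0.1, 0.5, -0.5]
gripper_width: 7.9
```

>>> {"api": "step_arm", "payload": {"dp": [[-0.94,-1,0],[-0.94,-1,0],[-0.94,-1,0],[-0.94,-1,0],[-0.94,-1,0],[-0.94,-1,0],[-0.94,-1,0],[-0.94,-1,0],[-0.94,-1,0],[-0.94,-1,0]], "spin": [0.0067,0.0067,0.0067,0.0067,0.0067,0.0067,0.0067,0.0067,0.0067,0.0067], "jaw": [255,255,255,255,255,255,255,255,255,255]}}

```text
time_s: 51.52
tcp_pos: [471.6, -187.7, 186.5]
tool_rot: [-3.14, -0.001, 1.782]
wrist_force: [0.4, -0.6, -0.9]
gripper_width: 7.8
```

>>> {"api": "step_arm", "payload": {"dp": [[0,-0.5,0],[0,0,-1],[0,0,-1],[0,0,-0.8],[0,0,0],[0,0,0]], "spin": [0,0,0,0,0,0], "jaw": [255,255,255,255,255,255]}}

```text
time_s: 52.28
tcp_pos: [473.3, -197.3, 131.7]
tool_rot: [3.141, 0.0, 1.782]
wrist_force: [0.4, 0.3, -1.3]
gripper_width: 8.3
```

Run:
```python
from h import *
im,P,s,M=wrist(); cv2.imwrite("pics/w9.png",im); print(s["tcp_pos"],s["tool_rot"],s["gripper_width"])
c0=np.array([473.3,-197.4]); th=np.radians(12.05); R=frame(P.reshape(-1,3),c0,th).reshape(384,512,2)
zb=s["tcp_pos"][2]-14
k=big((abs(P[...,2]-zb)<8)&(abs(R[...,0])<14)&(R[...,1]<170)&(R[...,1]>15)); r=R[k]
l=cv2.fitLine(r.astype(np.float32),cv2.DIST_HUBER,0,.01,.01).ravel(); print(k.sum(),l,"x at 148:",l[2]+l[0]/l[1]*(148-l[3]),"x at -148",l[2]+l[0]/l[1]*(-148-l[3]), np.median(P[k][:,2]), r.min(0),r.max(0))
it,d,c=cam("top"); T=pts(d,c); h=cv2.cvtColor(it,cv2.COLOR_BGR2HSV); m=((h[...,0]<5)|(h[...,0]>174))&(h[...,1]>140)&(T[...,2]>60)
n,L,S,C=cv2.connectedComponentsWithStats(m.astype(np.uint8))
for i in range(1,n):
    if S[i,4]>5: q=T[L==i]; print("red",C[i].round(),S[i,4],np.median(q,0).round(1),frame(np.median(q,0)[None],c0,th).round(1))
im2,d,c=cam("scene"); T=pts(d,c); h=cv2.cvtColor(im2,cv2.COLOR_BGR2HSV); m=((h[...,0]<5)|(h[...,0]>174))&(h[...,1]>140)&(T[...,2]>60)
n,L,S,C=cv2.connectedComponentsWithStats(m.astype(np.uint8))
for i in range(1,n):
    if S[i,4]>5: q=T[L==i]; print("scene red",C[i].round(),S[i,4],np.median(q,0).round(1),frame(np.median(q,0)[None],c0,th).round(1))
cv2.imwrite("pics/v9.png",np.hstack([im[:,100:450],cv2.resize(it[190:286,270:400],(440,384*440//520+60))[:384] if False else cv2.resize(it[185:290,275:400],(450,384))]))
```

```text
[ 473.28126645 -197.25817044  131.72531893] [3.14126502e+00 2.20410752e-04 1.78154133e+00] 8.31957945803365
6459 [ 7.15211965e-04 -9.99999762e-01  1.01429775e-01  6.70484543e+01] x at 148: 0.04353225 x at -148 0.25523505 117.01634469157713 [-4.79405242 15.0060841 ] [  5.24305395 108.66961261]
red [378. 167.] 17 [ 680.7 -302.2   93.3] [[ 180.9 -145.8]]
red [405. 225.] 30 [ 510.1 -362.5  122.1] [[   1.5 -169.1]]
red [290. 253.] 22 [441.2 -35.2 122.2] [[  2.5 165.3]]
scene red [311. 194.] 41 [431.1 -30.9 120.8] [[ -6.5 171.6]]
```

View pics/v9.png

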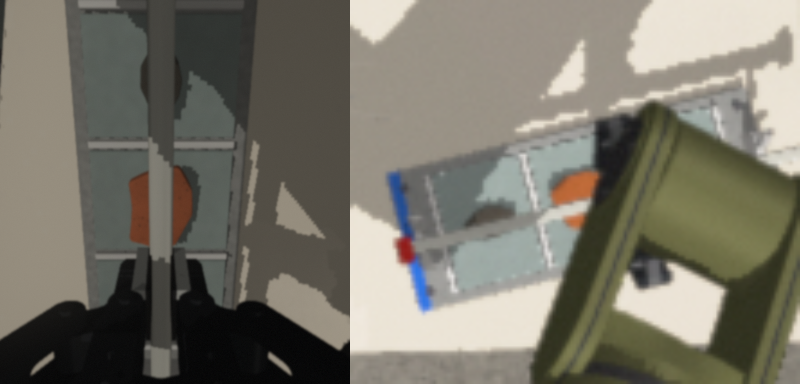

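The bar is aligned with rack_b's slots to within 0.3 mm and is roughly centred, so I'll lower it.

>>> {"api": "step_arm", "payload": {"dp": [[0,0,-0.6],[0,0,-0.6],[0,0,-0.5],[0,0,-0.4],[0,0,-0.3],[0,0,-0.2],[0,0,-0.1],[0,0,0]], "spin": [0,0,0,0,0,0,0,0], "jaw": [255,255,255,255,255,255,255,255]}}

```text
time_s: 53.42
tcp_pos: [472.9, -197.4, 77.6]
tool_rot: [3.141, 0.0, 1.781]
wrist_force: [-0.3, -0.8, -0.4]
gripper_width: 7.6
```

>>> {"api": "step_arm", "payload": {"dp": [[0,0,-0.1],[0,0,-0.1],[0,0,-0.08],[0,0,0],[0,0,0]], "spin": [0,0,0,0,0], "jaw": [255,255,255,255,255]}}

```text
time_s: 54.05
tcp_pos: [472.8, -197.4, 71.9]
tool_rot: [-3.142, -0.0, 1.781]
wrist_force: [-0.3, -1.6, -1.1]
gripper_width: 8.2
```

>>> {"api": "step_arm", "payload": {"dp": [[0,0,-0.05],[0,0,0],[0,0,0]], "spin": [0,0,0], "jaw": [255,255,255]}}

```text
time_s: 54.42
tcp_pos: [472.9, -197.4, 71.7]
tool_rot: [-3.141, -0.0, 1.781]
wrist_force: [-2.8, 0.8, 5.2]
gripper_width: 8.0
```

>>> {"api": "step_arm", "payload": {"dp": [[0,0,0],[0,0,0],[0,0,0],[0,0,0],[0,0,0.3],[0,0,0.7],[0,0,1],[0,0,1],[0,0,1],[0,0,1]], "spin": [0,0,0,0,0,0,0,0,0,0], "jaw": [130,130,130,130,130,130,130,130,130,130]}}

```text
time_s: 55.68
tcp_pos: [473.1, -197.5, 172.9]
tool_rot: [3.14, 0.001, 1.781]
wrist_force: [0.2, 0.4, -0.1]
gripper_width: 41.9
```

>>> {"api": "step_arm", "payload": {"dp": [[0,0.5,1],[0,1,1],[0,1,1],[0,1,0.5],[0,1,0],[0,1,0],[0,1,0],[0,1,0],[0,1,0],[0,1,0]], "spin": [0,0,0,0,0,0,0,0,0,0], "jaw": [130,130,130,130,130,130,130,130,130,130]}}

```text
time_s: 56.92
tcp_pos: [472.9, -6.7, 242.2]
tool_rot: [3.14, 0.001, 1.781]
wrist_force: [0.6, -1.1, 0.5]
gripper_width: 42.1
```

Run:
```python
from h import *
c0=np.array([473.3,-197.4]); th=np.radians(12.05); ims=[]
for nm in("top","scene"):
    it,d,c=cam(nm); T=pts(d,c); ims.append(it); h=cv2.cvtColor(it,cv2.COLOR_BGR2HSV); m=((h[...,0]<5)|(h[...,0]>174))&(h[...,1]>140)
    n,L,S,C=cv2.connectedComponentsWithStats(m.astype(np.uint8))
    for i in range(1,n):
        q=T[L==i]; f=frame(np.median(q,0)[None],c0,th)
        if S[i,4]>5 and abs(f[0,0])<200: print(nm,C[i].round(),S[i,4],np.median(q,0).round(1),f.round(1),"zmax",q[:,2].max().round(1))
    R=frame(T.reshape(-1,3),c0,th).reshape(384,512,2)
    for a,b in((-130,-50),(-50,50),(50,130)):
        k=(R[...,1]>a)&(R[...,1]<b)&(abs(R[...,0])<8)&(T[...,2]>45)&(T[...,2]<75)
        if k.sum(): print(nm,a,b,"bar z",np.median(T[k][:,2]).round(1),"x",R[k][:,0].mean().round(1))
a=cv2.resize(ims[0][185:290,270:400],(465,376)); b=cv2.resize(ims[1][150:260,290:410],(335,376)); cv2.imwrite("pics/v10.png",np.hstack([a,b]))
cv2.imwrite("pics/top10.png",ims[0])
```

```text
top [378. 167.] 21 [ 681.9 -302.4   97.6] [[ 182.1 -146.3]] zmax 124.8
top [398. 226.] 22 [ 508.6 -362.7   63. ] [[   0. -169.]] zmax 68.6
top -130 -50 bar z 56.1 x 1.1
top -50 50 bar z 56.3 x 1.1
top 50 130 bar z 55.3 x 1.0
scene [339. 145.] 10 [ 677.3 -302.6   85.8] [[ 177.5 -145.4]] zmax 98.2
scene [309. 213.] 42 [432.5 -31.   59.3] [[ -5.1 171.3]] zmax 67.4
scene -50 50 bar z 56.4 x -3.9
scene 50 130 bar z 55.9 x -4.1
```

View pics/v10.png

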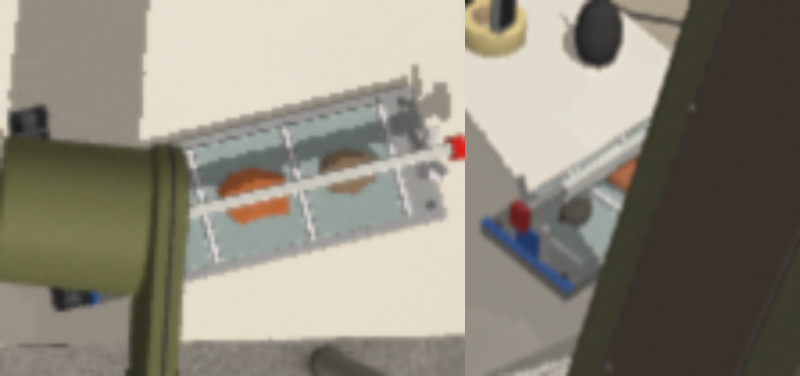

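The bar is seated: its top is level at about 56 mm and its cap at about 63 mm, the same as it read in rack_a. It is centred lengthwise, the finds are unmoved and the arm is clear, so I'll hand in.

```bash
python3 -c "
from plant import *
print(close_job())"
```

```text
the job is handed in; nothing more can be done
None
```

The job is done and handed in at about 57 s of the 122 s allowed. I lifted the bar out of the full rack and laid it on the desk at about (661, 12) mm. Then I moved the three finds to the empty rack in reverse order and seated the bar in that rack's brackets. Counted from the blue end, the filled rack now holds the flint flake, the orange-red sherd and the greyish-brown sherd.

- **Finds:** the wrist camera, before the bar went on, showed all three lying flat within about 1 mm of their place centres. After the bar was seated, the cameras saw all three in their places.
- **Bar:** in the last check it was level, with its top at about 56 mm and a cap top at about 63 mm, the same as it read in the first rack. The top camera saw only one cap, at -169 mm along the rack, where a perfectly centred bar puts it at -168 mm.
- **Disagreement:** the scene camera put the bar 4–5 mm to one side and the other cap at 171 mm. I took that as camera bias, since the wrist camera showed the bar lined up with the slots to within 0.3 mm before I lowered it.
- **Slip:** I overshot by 15 mm in x when coming down on the orange-red sherd. Both fingers were clear of it, and I corrected before gripping.
- **Left alone:** the air blower and the look-alikes were not touched.

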